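Pop the pill case and trap it

ROBOT

A 6-joint arm with a two-finger parallel gripper is mounted at the origin on the work surface. World frame = base frame: x ahead of the robot, y to its left, z up, the work surface at z = 0. Lengths are in m, angles in rad, forces in N, time in s.
With the tool pointing down it reaches from about 0.25 to 0.775 m from the base axis. Payload 4 kg.
Tool frame: the origin (TCP) lies between the finger pads; the fingertips stand 11 mm ahead of it and the grasp point (between the pads) lies 8 mm behind it; z points along the fingers, y is the direction in which the jaws open and shut (so a half turn about z gives the same grasp; the last joint's range is limited). The gripper opens to 94 mm and grips with 3 to 60 N. Pads are 16 mm wide; open, the fingers measure 119 mm over their backs; the gripper's body (75 mm by 177 mm) begins 78 mm behind the grasp point.
Start: joints at [-1.285, 0.087, 1.371, -0, 1.684, -0.103], TCP at [0.208, -0.509, 0.217] pointing down, gripper open.
Joint ranges: [-3.1, 3.1], [-0.76, 2.03], [0.27, 2.55], [-1.08, 4.22], [0.17, 2.65], [-2.57, 2.57]. Speed limits (rad/s): [2.79, 2.79, 3.14, 3.14, 3.14, 3.14].

INTERFACE

Orientations are given as [roll, pitch, yaw] about the fixed x, y, z axes, in that order (R = Rz(yaw) Ry(pitch) Rx(roll)).
In Python, from bench import get_obs, cams, ticket gives the robot as it stands. The module is installed in compiled form; this text tells all that it offers.
- The arm moves only by the shell command python3 -m crank 'ROWS'. ROWS is JSON, a list of rows, each an object of numbers: "tx", "ty", "tz": the shift along the tool's x, y, z in cm; "twist": the turn about the tool's z in degrees; "grip": the opening, from 0 (shut) to 1 (fully open). In form: [{"tx": .., "ty": .., "tz": .., "twist": .., "grip": ..}, ...]. A call has 1 to 12 rows; each row shifts and turns the commanded pose from where the row before left it, along the tool's axes as they then stand; what a row does not reach is not made up. A row lasts 1/8 s, in which the tool goes at most 62.5 mm and 10.7 degrees, less where a joint would pass 70% of its speed; a pose out of reach is approached as far as the arm can. A call is refused whole if a number of a shift passes 6.25 or a number of a turn 10.7, either way. A call with a gripper value outside its range is refused whole. The fingers move at their own pace and stop on an object; the grip force is fixed at half the most. Time passes only in rows, so rows that do not move let the fingers close. It gives the time, the measured TCP pose, the force and the opening at its end, in the units of the state.
- get_obs(): the state, without advancing time (a new reading comes with each control period).
- cams.snapshot(name): name is "scene" or "side" or "wrist"; returns a dict with "frame" (400x640x3 uint8, red, green, blue), "intrinsics" (3x3 intrinsics, pixels), "R" (3x3) and "t" (3): a world point X has camera coordinates R X + t; the wrist camera has in their place "hand_eye" (4x4, takes a point from camera to tool coordinates, whose origin is the TCP and whose axes are the flange's). Camera axes: x right, y down, z forward; pixel columns grow to the right and rows downward; lengths in m; the calibration is good to about 2 mm. A picture is of the moment at which its call begins: read the wrist's pose just before it. There is no depth.
- ticket.close_job(): hands the job in, once; it reports no verdict.
Trained networks look in a picture, given as the dict that the camera call returned (one of the last four; its "shot" number tells which), for a name from the list of things; names that differ only in an ending like _2 or _b are one class to them, and where a whole thing is asked for, a point or a joint stands for the part that bears it (a point fixed in the world has none). Each returns a list of dicts, best first, with "conf" (0 to 1); they miss things now and then, are a little off and sometimes report something else, mostly with a low value. They report only what shows in the picture. A call takes as long as a camera call.
- cams.outline_of(picture, query): "region" (400x640 bool, what is visible of it) and "centre" ([column, row] in pixels, amid what is visible of it).
The state is a dict: "time": time; "joint_positions": joint angles; "qvel": joint speeds; "joint_torque": joint torques, N m; "tool_pos": TCP position; "ee_rot": TCP orientation; "wrist_force": force on the tool from outside, world axes, zero at the start; "wrist_torque": the same for the moment, N m; "width": finger opening in m.
Only numpy, scipy, OpenCV 4.12 (cv2) and the standard library are available. Lean on these libraries where they do the work, as an engineer would, in place of code of your own. Each camera call takes 0.05 s, during which the arm holds its last target.

TASK

Two pill-case dispensers stand on the trolley. On the one with the green-lidded case, press the yellow button right down with one fingertip and trap the case with the other finger as the spring pops it out along the lane, so that it is stopped with its front edge on the blue band and never slides off the end. Finish while still holding both: one finger pressing the button down, the other stopping the case; do not lift the case, and leave the orange-lidded case, its button and everything else where they are.

Things in the scene. Friction and masses are not known exactly. Their poses are not given: they have to be found in the camera images.
- dispenser_green: fixed grey dispenser holding the green-lidded case. Origin: on the table below the gate, mid-width of the lane; x along the lane, the way the case shoots out; y to the left of that, z up. Open-topped lane from x = 0 to 85 mm, level floor 16 mm up, 32 mm wide, side rims 3 mm above the floor. Housing at x = -67 to 0, 44 mm wide, 40 mm high. Button on a wing left of the lane, at x = 35, y = 48 mm
- button_green_top (a point): middle of the top of the round yellow button (28 mm across) of the green case's dispenser, 31 mm above the table when up, 21 mm when fully down: then 5 mm above the lane's floor and 2 mm above its rims, so a finger tip level with the pressed button can stand in the lane in the way of the 18 mm tall case
- button_green (a joint): travel of the yellow button of the green case's dispenser, m: 0 up (start), 0.010 fully down. It resists with about 3 to 5 N and stays down where it is left. It carries the steel gate in front of the case, which is out of the way only when the button is within about 2 mm of fully down
- case_green_center (a point): centre of the loose pill case with the green lid: white box 36 mm long (its x, along the lane), 30 mm wide, 18 mm tall, 28 to 56 g; starts with its front face at the gate and its rear third under the housing's roof, which bears a strip of the same colour
- dispenser_orange: fixed dispenser just like the other one, same sizes and same frame, but holding the orange-lidded case; to be left alone
- button_orange_top (a point): middle of the top of the yellow button of the dispenser with the orange case; to be left alone
- button_orange (a joint): travel of that button, m: 0 up, 0.010 down; to be left up
- case_orange_center (a point): centre of the loose pill case with the orange lid, same sizes; to be left alone
- band_green (a point): middle of the blue band painted across the lane floor of the green case's dispenser (on the floor, 16 mm above the table); the band is 30 mm long along the lane, from 12 to 42 mm past the gate
- gate_green (a point): foot of the gate of the green case's dispenser, mid-width on the lane floor. Behind it a spring pusher presses the case on the gate with about 2.6 N; once the gate is down it shoots the case along the lane within 0.1 s or so and follows it for 45 mm, still pushing with 1 to 2 N over the band
- lane_end_green (a point): open end of that lane, mid-width on its floor, 85 mm past the gate; a case that nothing stops shoots off here
- case_green_front (a point): middle of the front face of the green-lidded case (the face that leads along the lane), 9 mm up from its underside
- amber_bottle: bystander, loose: round brown glass jar, black cap, 54 mm wide, 110 mm tall; origin at the centre of its underside; to be left standing where it is
- white_bottle: bystander, loose: white plastic bottle, red cap, 52 mm wide, 120 mm tall; origin at the centre of its underside; to be left standing where it is
- vial: bystander, loose: small clear jar, blue cap, 28 mm wide, 50 mm tall; origin at the centre of its underside; to be left standing where it is
- carton: bystander, loose: blue carton with a white stripe lying flat, 90 x 50 x 30 mm; origin at the centre of its underside; to be left standing where it is
- scissors: bystander, loose: steel scissors lying flat, about 120 mm long; origin at the centre of its underside; to be left standing where it is
- swab_box: bystander, loose: white and green box, 60 x 60 x 70 mm; origin at the centre of its underside; to be left standing where it is

How it is judged:
At the end, for the whole second after the job is handed in: Green case flat, at rest in its lane, front face 10 to 44 mm past the gate (band plus 2 mm), pressing on a finger with over 0.2 N; its button 8 mm or more down, a finger on it with over 0.3 N; orange case within 6 mm of its start, its button under 3 mm down; bystanders within 20 mm (x of case_green_front in the frame of dispenser_green between 0.01 and 0.044 m and y of case_green_front in the frame of dispenser_green between -0.008 and 0.008 m and z of case_green_center in the frame of dispenser_green between 0.021 and 0.029 m and angle between case_green_center's own z axis and vertical below 0.12 rad and contact force between the fingers and case_green above 0.2 N and contact force between the fingers and button_green above 0.3 N and linear speed of case_green below 0.02 m/s and value of joint button_green above 0.008 m and value of joint button_orange below 0.003 m and distance of case_orange_center from where it was at the start of the episode below 0.006 m and distance of each of amber_bottle, white_bottle, vial, carton, scissors, swab_box from where it was at the start of the episode below 0.02 m); the arm keeps its last pose, push and grip.
It fails at once if the green-lidded case is lifted off the lane or tipped (z of case_green_center in the frame of dispenser_green above 0.034 m or angle between case_green_center's own z axis and vertical above 0.5 rad).
It fails at once if the green-lidded case shoots past the band and off the lane (x of case_green_front in the frame of dispenser_green above 0.075 m or z of case_green_center in the frame of dispenser_green below 0.015 m).
It fails at once if the other dispenser is worked: its button pressed or its case moved (value of joint button_orange above 0.004 m or distance of case_orange_center from where it was at the start of the episode above 0.008 m).
It fails at once if a bystander is pushed, tipped or lifted (distance of any of amber_bottle, white_bottle, vial, carton, scissors, swab_box from where it was at the start of the episode above 0.02 m or angle between any of amber_bottle, white_bottle, vial, carton, scissors, swab_box's own z axis and vertical above 0.4 rad).
It also fails if it takes over 35 s, if anything falls off the work surface, if the arm or the gripper's body presses on something with over 40 N, if the wrist force passes 120 N, or if a joint passes its speed limit or range.

## Working session

There is one attempt and no reset: what is moved stays moved. The work goes in short steps, Python scripts to look and compute and a shell command to move; the robot and the scene stay as the last step left them, time stands still between calls to the robot, and variables do not carry over. Pictures are saved under pics/ and viewed, and the job is handed in when it is done.

```bash
mkdir -p pics
cat > h.py <<'E'
import numpy as np,cv2
from bench import get_obs,cams,ticket
def save(p,n): cv2.imwrite('pics/'+n,cv2.cvtColor(p['frame'],cv2.COLOR_RGB2BGR))
def ray_z(p,uv,z):
    K=np.array(p['intrinsics']);R=np.array(p['R']);t=np.array(p['t'])
    d=R.T@np.linalg.inv(K)@np.array([uv[0],uv[1],1.]);o=-R.T@t
    return o+d*(z-o[2])/d[2]
def proj(p,X):
    c=np.array(p['R'])@np.array(X)+np.array(p['t']);q=np.array(p['intrinsics'])@c;return q[:2]/q[2]
E
python3 - <<'E'
from h import *
o=get_obs();print(o)
for n in['scene','side','wrist']:
    p=cams.snapshot(n);save(p,n+'0.png');print(n,{k:v for k,v in p.items() if k not in('frame',)})
    for q in['dispenser_green','dispenser_orange','button_green_top','case_green_center','case_orange_center']:
        for r in cams.outline_of(p,q)[:2]:print(q,r['conf'],r['centre'],r['region'].sum())
E
```

```text
{'time': 0.0, 'joint_positions': array([-1.28509707e+00,  8.79483689e-02,  1.37223791e+00, -6.00756769e-06,
        1.68360542e+00, -1.03110968e-01]), 'qvel': array([ 0.00072564,  0.00045587,  0.00018831, -0.00111111,  0.00039503,
        0.00036019]), 'joint_torque': array([ 1.14305443e-03, -3.40178812e+01, -3.02424932e+01,  7.19735515e-02,
        3.30909749e-02, -1.85099939e-04]), 'tool_pos': array([ 0.20833779, -0.50844696,  0.21531608]), 'ee_rot': array([-3.13940468e+00, -2.20404513e-04,  3.88809313e-01]), 'wrist_force': array([ 0.06105376,  1.03235056, -0.66335846]), 'wrist_torque': array([0.00103957, 0.02687713, 0.01246043]), 'width': 0.09409897812046739}
scene {'intrinsics': array([[398.56135715,   0.        , 324.38364446],
       [  0.        , 398.56135715, 198.86002337],
       [  0.        ,   0.        ,   1.        ]]), 'R': array([[ 0.73239159,  0.68070502,  0.01559581],
       [ 0.52062475, -0.54510067, -0.65712641],
       [-0.43880796,  0.48939343, -0.75361903]]), 't': array([-0.45239106, -0.30474586,  1.5027695 ]), 'shot': 1}
dispenser_green 0.72 [253.2, 227.2] 99
[... 558 characters left out ...]
penser_green 0.59 [351.1, 166.1] 714
dispenser_orange 0.83 [353.8, 258.9] 1358
button_green_top 0.72 [354.6, 167.1] 820
button_green_top 0.51 [344.5, 173.7] 52
wrist {'intrinsics': array([[336.07692387,   0.        , 320.0751423 ],
       [  0.        , 336.07692387, 202.63560149],
       [  0.        ,   0.        ,   1.        ]]), 'hand_eye': array([[ 5.43310735e-05, -9.61366594e-01, -2.75271265e-01,
         8.14912561e-02],
       [ 9.99999139e-01,  4.13066876e-04, -1.24523593e-03,
        -2.45842939e-04],
       [ 1.31083366e-03, -2.75270960e-01,  9.61365789e-01,
        -1.69991434e-01],
       [ 0.00000000e+00,  0.00000000e+00,  0.00000000e+00,
         1.00000000e+00]]), 'shot': 3}
```

View pics/scene0.png

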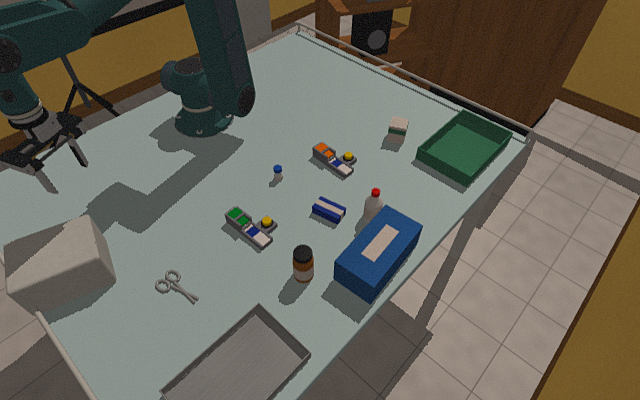

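View pics/side0.png

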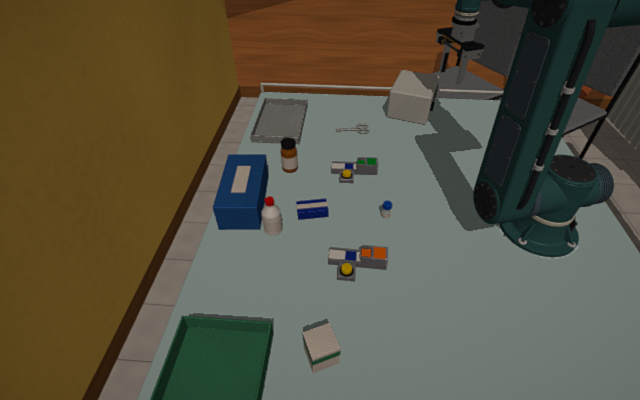

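Run:
```python
import cv2
a=cv2.imread('pics/scene0.png')[180:280,200:320];cv2.imwrite('pics/c1.png',cv2.resize(a,None,fx=6,fy=6,interpolation=cv2.INTER_CUBIC)[:600])
a=cv2.imread('pics/side0.png')[130:210,300:400];cv2.imwrite('pics/c2.png',cv2.resize(a,None,fx=7,fy=7,interpolation=cv2.INTER_CUBIC))
```

```text
(no output)
```

View pics/c1.png

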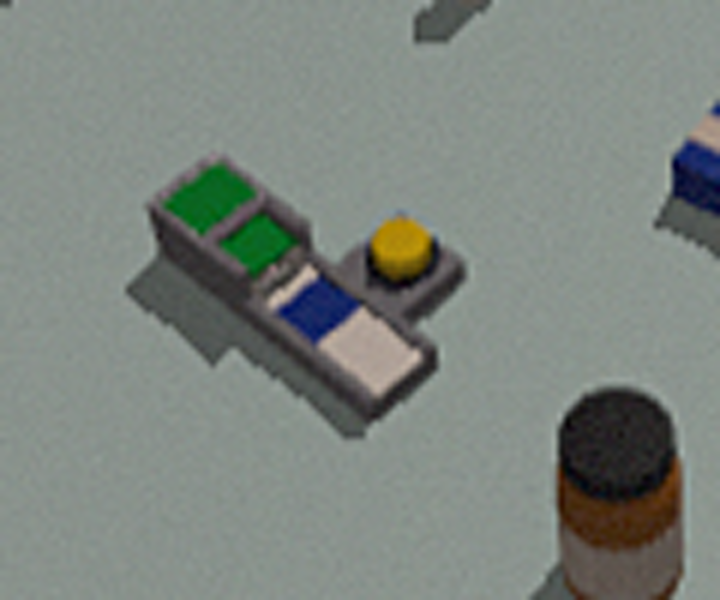

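View pics/c2.png

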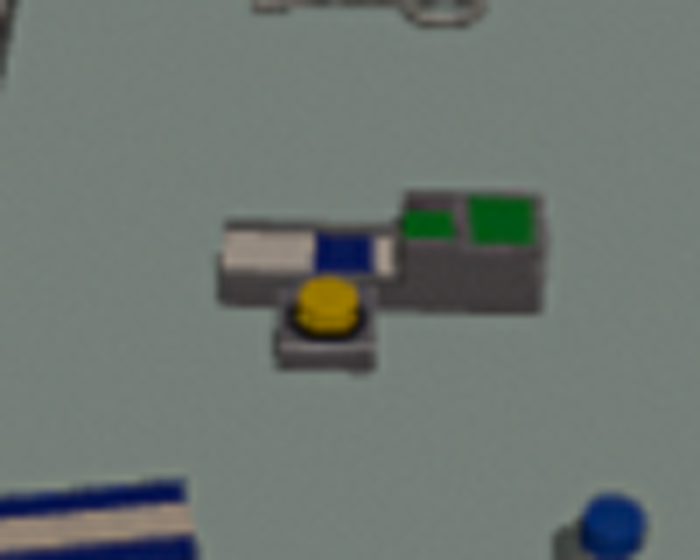

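```bash
cat > fit.py <<'E'
from h import *
from scipy.optimize import least_squares
P={}
for n in['scene','side']:P[n]=cams.snapshot(n)
obs=[('scene',(400,238),(35,48,31)),('scene',(318,268),(12,16,16)),('scene',(360,303),(42,16,16)),('scene',(277,310),(12,-16,16)),('scene',(322,342),(42,-16,16)),('scene',(215,157),(-67,22,40)),('scene',(150,208),(-67,-22,40)),
('side',(327,290),(35,48,31)),('side',(372,235),(12,-16,16)),('side',(315,235),(42,-16,16)),('side',(543,195),(-67,-22,40)),('side',(541,243),(-67,22,40)),('side',(404,243),(0,22,40))]
def px(n,c): return np.array([200+c[0]/6,180+c[1]/6]) if n=='scene' else np.array([300+c[0]/7,130+c[1]/7])
def W(v,X):
    c,s=np.cos(v[2]),np.sin(v[2]);X=np.array(X)/1000
    return np.array([v[0]+c*X[0]-s*X[1],v[1]+s*X[0]+c*X[1],X[2]])
def f(v): return np.concatenate([proj(P[n],W(v,X))-px(n,c)+0.5*0 for n,c,X in obs])
for sel in['both','scene','side']:
    g=lambda v:np.concatenate([proj(P[n],W(v,X))-px(n,c) for n,c,X in obs if sel in('both',n)])
    r=least_squares(g,[.4,-.2,0],loss='soft_l1');print(sel,r.x,np.round(g(r.x).reshape(-1,2),1).tolist())
    if sel=='both': print('button',W(r.x,(35,48,31)),'target',W(r.x,(35,24,21)))
E
python3 fit.py
```

```text
both [ 0.51993033 -0.2253409   0.0482692 ] [[-0.0, -0.6], [0.6, 0.1], [0.8, -0.3], [-0.8, -0.2], [-1.1, 0.1], [-0.3, -1.6], [-1.0, -1.3], [-0.3, 0.3], [-0.5, -0.3], [-1.2, -0.4], [-0.9, -1.0], [0.4, 0.3], [-0.6, 0.0]]
button [ 0.55257354 -0.17570804  0.031     ] target [ 0.55373155 -0.19968009  0.021     ]
scene [ 0.52212164 -0.2258748   0.06891233] [[0.3, -0.4], [0.9, 0.5], [1.3, -0.0], [-0.3, 0.4], [-0.4, 0.5], [-0.4, -0.9], [-0.9, -0.4]]
side [ 0.51798459 -0.22473973  0.02308231] [[-0.1, 0.3], [0.2, -0.2], [-0.5, -0.5], [-0.2, -0.6], [0.8, 0.8], [-0.2, 0.1]]
```

Run:
```python
from h import *
p=cams.snapshot('side')
for u in[(388,118),(428,122),(435,95),(398,75),(289,170)]:print(u,ray_z(p,u,0)[:2],ray_z(p,u,.1)[:2])
p=cams.snapshot('scene')
for u in[(20,310),(115,275),(90,215),(5,245)]:print(u,ray_z(p,u,0)[:2],ray_z(p,u,.1)[:2])
a=.3888;D=np.array([.335,.308]);tx=np.array([np.cos(a),np.sin(a)]);ty=np.array([np.sin(a),-np.cos(a)]);print(D@tx,D@ty)
```

```text
(388, 118) [ 0.39598579 -0.56549727] [ 0.41594267 -0.39936266]
(428, 122) [ 0.23960545 -0.54705266] [ 0.27902543 -0.38321366]
(435, 95) [ 0.18136532 -0.77074824] [ 0.22803387 -0.57906809]
(398, 75) [ 0.32945567 -0.95529164] [ 0.35769289 -0.74064321]
(289, 170) [ 0.74636654 -0.208772  ] [ 0.72271503 -0.08703542]
(20, 310) [ 0.30495258 -0.77426699] [ 0.39485434 -0.75503497]
(115, 275) [ 0.3828957  -0.56434683] [ 0.46449958 -0.56746304]
(90, 215) [ 0.13986486 -0.51387711] [ 0.24734196 -0.52236636]
(5, 245) [ 0.07264239 -0.72655093] [ 0.18727603 -0.71239879]
0.4267532489112411 -0.15802108892075226
```

```bash
python3 -m crank '[{"tx":3,"ty":-3},{"tx":3,"ty":-3},{"tx":4,"ty":-2},{"tx":4.5,"ty":-2},{"tx":4.5,"ty":-2},{"tx":4.5,"ty":-2},{"tx":5,"ty":-2},{"tx":5,"ty":0.2},{"tx":5,"twist":5},{"tx":4.2,"twist":7},{"twist":7.4},{}]'
python3 - <<'E'
from h import *
o=get_obs();print(o['tool_pos'],o['ee_rot'],o['width'])
p=cams.snapshot('wrist');save(p,'w1.png')
for q in['dispenser_green','button_green_top','case_green_center']:
    for r in cams.outline_of(p,q)[:2]:print(q,r['conf'],r['centre'],r['region'].sum())
E
```

```text
[ 0.20850769 -0.50897008  0.21651496] [ 3.14145945e+00 -9.66002661e-06  3.88789370e-01] 0.094198261617722invalid input at $[0]: expected keys tx, ty, tz, twist, grip
```

View pics/w1.png

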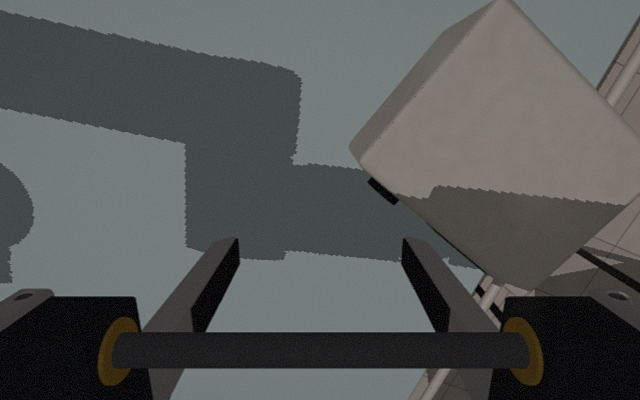

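```bash
python3 -m crank '[{"tx":0,"ty":-3,"tz":-1,"twist":0,"grip":1},{"tx":1,"ty":-4,"tz":-1,"twist":0,"grip":1},{"tx":3,"ty":-4,"tz":-1,"twist":0,"grip":1},{"tx":4.5,"ty":-3,"tz":0,"twist":0,"grip":1},{"tx":5,"ty":-2,"tz":0,"twist":0,"grip":1},{"tx":5,"ty":0.2,"tz":0,"twist":0,"grip":1},{"tx":5,"ty":0,"tz":0,"twist":0,"grip":1},{"tx":5,"ty":0,"tz":0,"twist":0,"grip":1},{"tx":5,"ty":0,"tz":1,"twist":5,"grip":1},{"tx":4,"ty":0,"tz":1,"twist":7,"grip":1},{"tx":3,"ty":0,"tz":1,"twist":7.4,"grip":1},{"tx":0,"ty":0,"tz":0,"twist":0,"grip":1}]'
python3 - <<'E'
from h import *
o=get_obs();print(o['tool_pos'],o['ee_rot'],o['width'])
p=cams.snapshot('wrist');save(p,'w2.png')
for q in['dispenser_green','button_green_top','case_green_center']:
    for r in cams.outline_of(p,q)[:2]:print(q,r['conf'],r['centre'],r['region'].sum())
E
```

```text
time: 2.8
tool_pos: [0.5269, -0.2176, 0.2145]
ee_rot: [-3.14, 0.003, 0.053]
wrist_force: [-0.1, -0.4, -0.2]
width: 0.094
[ 0.52694287 -0.21755369  0.2145285 ] [-3.13980967e+00  3.00077418e-03  5.33047555e-02] 0.09403147369271285
dispenser_green 0.73 [319.3, 163.6] 7044
button_green_top 0.74 [287.6, 158.8] 677
case_green_center 0.83 [324.9, 202.0] 708
```

View pics/w2.png

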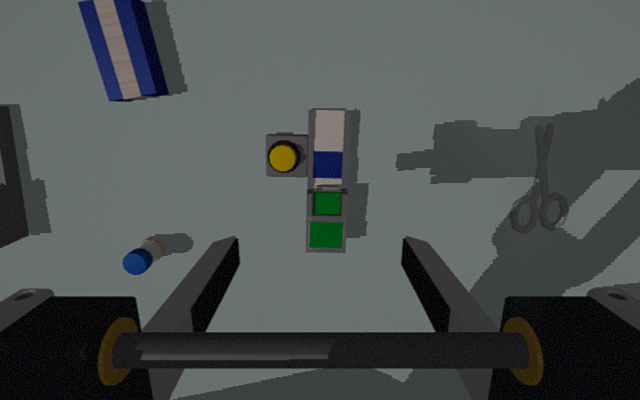

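Run:
```python
import cv2
a=cv2.imread('pics/w2.png')[100:260,260:370];cv2.imwrite('pics/c3.png',cv2.resize(a,None,fx=3.7,fy=3.7,interpolation=cv2.INTER_CUBIC)[:600])
a=cv2.imread('pics/w2.png')[100:200,260:360];cv2.imwrite('pics/c4.png',cv2.resize(a,None,fx=6,fy=6,interpolation=cv2.INTER_CUBIC)[:600])
```

```text
(no output)
```

View pics/c4.png

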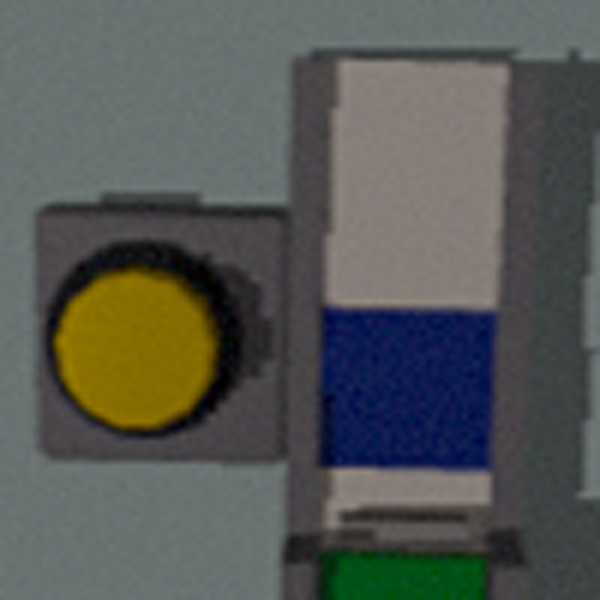

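View pics/c3.png

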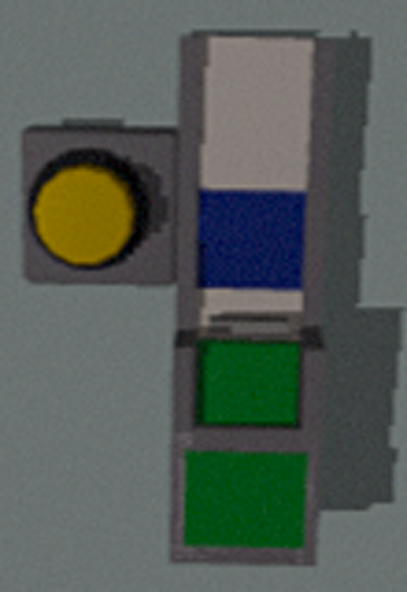

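```bash
cat > fitw.py <<'E'
from h import *
from scipy.optimize import least_squares
from scipy.spatial.transform import Rotation as Ro
def W(v,X):
    c,s=np.cos(v[2]),np.sin(v[2]);X=np.array(X)/1000
    return np.array([v[0]+c*X[0]-s*X[1],v[1]+s*X[0]+c*X[1],X[2]])
def fit(pos,rot,K,H,obs,z=False):
    T=np.eye(4);T[:3,:3]=Ro.from_euler('xyz',rot).as_matrix();T[:3,3]=pos
    M=np.linalg.inv(T@H)
    def g(v):
        out=[]
        for px,X in obs:
            Y=W(v,X)
            if z:Y[2]+=v[3]
            q=K@(M[:3,:3]@Y+M[:3,3]);out.append(q[:2]/q[2]-px)
        return np.concatenate(out)
    r=least_squares(g,[.5,-.2,0]+([0] if z else []),loss='soft_l1')
    return r.x,np.round(g(r.x).reshape(-1,2),1).tolist()
E
python3 - <<'E'
from fitw import *
o=get_obs();p=cams.snapshot('wrist')
a=lambda x,y:np.array([260+x/6-.4,100+y/6-.4]);b=lambda x,y:np.array([260+x/3.7-.4,100+y/3.7-.4])
obs=[(a(136,348),(35,48,31)),(a(336,60),(85,16,16)),(a(510,62),(85,-16,16)),(a(323,309),(42,16,16)),(a(497,310),(42,-16,16)),(a(322,466),(12,16,16)),(a(492,468),(12,-16,16)),(b(172,560),(-67,22,40)),(b(315,563),(-67,-22,40))]
print(o['tool_pos'],o['ee_rot'])
for z in(False,True):
    v,res=fit(o['tool_pos'],o['ee_rot'],p['intrinsics'],p['hand_eye'],obs,z);print(v,res)
    for X in[(35,48,21),(35,24,21),(35,0,16)]:print(W(v,X))
E
```

```text
[ 0.52566045 -0.21904871  0.21737649] [ 3.14072635e+00 -7.43505100e-04  5.02704104e-02]
[ 0.51842267 -0.22627062  0.02256417] [[0.9, 0.3], [-1.0, 0.2], [-0.0, 0.8], [0.2, -0.8], [0.3, -0.1], [-0.2, -0.2], [-0.1, 0.3], [-0.4, -0.5], [0.2, -0.3]]
[ 0.55233078 -0.17749316  0.021     ]
[ 0.55287227 -0.20148705  0.021     ]
[ 0.55341376 -0.22548094  0.016     ]
[ 0.51873406 -0.22622947  0.02278131  0.00169661] [[0.7, 0.2], [-1.1, -0.1], [0.1, 0.5], [0.2, -0.8], [0.4, -0.2], [-0.3, -0.1], [-0.0, 0.3], [-0.4, -0.1], [0.3, 0.1]]
[ 0.55263157 -0.17744465  0.021     ]
[ 0.55317827 -0.20143842  0.021     ]
[ 0.55372498 -0.2254322   0.016     ]
```

```bash
python3 -m crank '[{"tx":1.4,"ty":-0.8,"tz":0,"twist":1.6,"grip":0.38},{"tx":1.34,"ty":-0.84,"tz":2,"twist":0,"grip":0.38},{"tx":0,"ty":0,"tz":3,"twist":0,"grip":0.38},{"tx":0,"ty":0,"tz":3,"twist":0,"grip":0.38},{"tx":0,"ty":0,"tz":3,"twist":0,"grip":0.38},{"tx":0,"ty":0,"tz":2,"twist":0,"grip":0.38},{"tx":0,"ty":0,"tz":1,"twist":0,"grip":0.38},{"tx":0,"ty":0,"tz":0,"twist":0,"grip":0.38},{"tx":0,"ty":0,"tz":0,"twist":0,"grip":0.38}]'
python3 - <<'E'
from h import *
for n in['wrist','side','scene']:
    o=get_obs();print(o['tool_pos'],o['ee_rot'],o['width'],o['wrist_force'])
    p=cams.snapshot(n);save(p,n+'3.png')
a=cv2.imread('pics/side3.png')[90:210,280:430];cv2.imwrite('pics/c5.png',cv2.resize(a,None,fx=5,fy=5,interpolation=cv2.INTER_CUBIC))
E
```

```text
time: 4.18
tool_pos: [0.5537, -0.2014, 0.0775]
ee_rot: [3.141, -0.002, 0.022]
wrist_force: [1.0, -0.7, 0.1]
width: 0.0357
[ 0.55371901 -0.20144541  0.07751291] [ 3.14063505e+00 -1.76008243e-03  2.24271973e-02] 0.03571648729547421 [ 0.9928086  -0.67977435  0.1363671 ]
[ 0.55385365 -0.20150254  0.07777428] [ 3.14041139e+00 -2.17840675e-03  2.24244181e-02] 0.03574706674584384 [-0.45473619 -0.22801348  0.18822624]
[ 0.55386115 -0.20152614  0.07780983] [ 3.14039556e+00 -2.23519639e-03  2.23713085e-02] 0.03603814695764768 [-0.58382922 -0.81546933 -0.63986136]
```

View pics/wrist3.png

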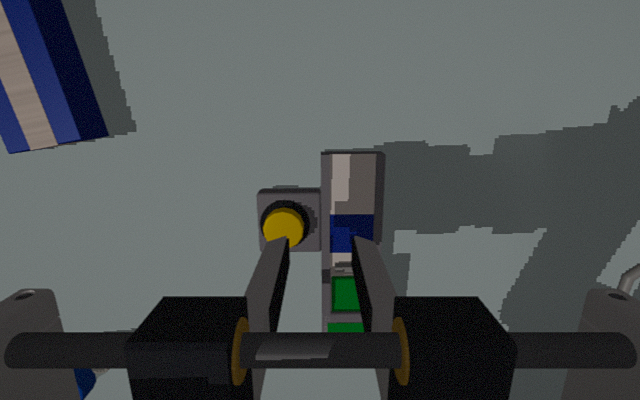

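View pics/c5.png

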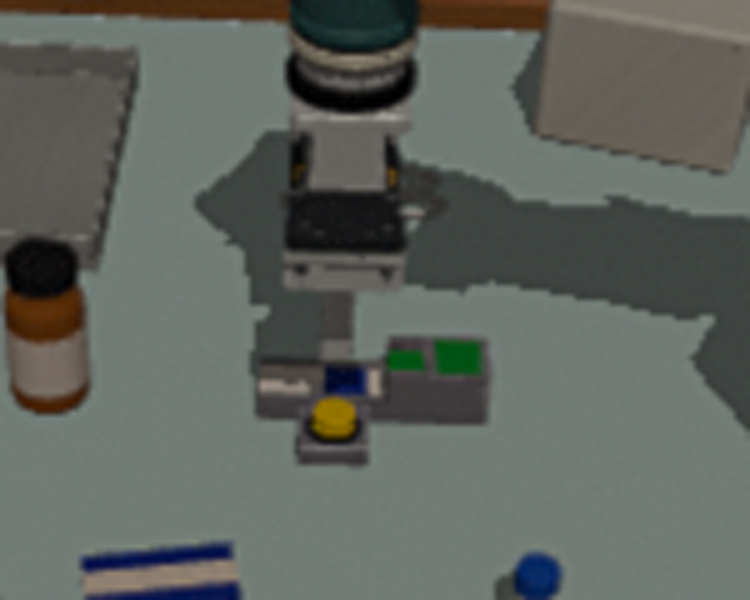

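View pics/scene3.png

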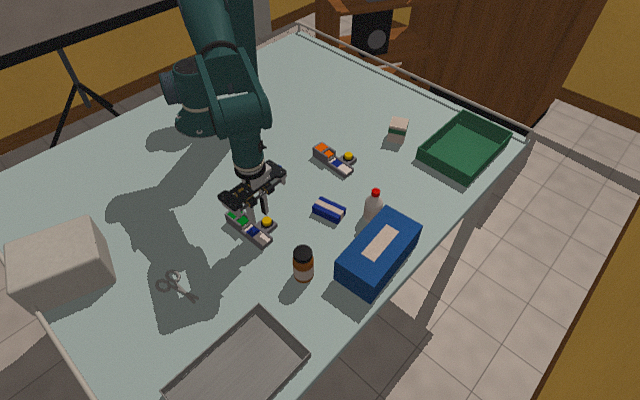

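```bash
python3 -m crank '[{"tx":0,"ty":0,"tz":1.5,"twist":0,"grip":0.38},{"tx":0,"ty":0,"tz":1.4,"twist":0,"grip":0.38},{"tx":0,"ty":0,"tz":0,"twist":0,"grip":0.38},{"tx":0,"ty":0,"tz":0,"twist":0,"grip":0.38}]'
python3 - <<'E'
from h import *
for n in['wrist','side']:
    o=get_obs();print(o['tool_pos'],o['ee_rot'],o['width'],o['wrist_force'])
    p=cams.snapshot(n);save(p,n+'4.png')
a=cv2.imread('pics/side4.png')[130:230,300:400];b=cv2.imread('pics/wrist4.png')[130:330,220:420]
cv2.imwrite('pics/c6.png',np.hstack([cv2.resize(a,(400,400),interpolation=cv2.INTER_CUBIC),cv2.resize(b,(400,400))]))
E
```

```text
time: 4.82
tool_pos: [0.553, -0.2011, 0.0471]
ee_rot: [-3.141, 0.0, 0.022]
wrist_force: [0.0, -0.3, 0.8]
width: 0.0357
[ 0.55301005 -0.20112425  0.04713887] [-3.14141974e+00  4.82972663e-04  2.22721217e-02] 0.035700296500205585 [ 0.03759223 -0.3410026   0.81142869]
[ 0.55329335 -0.20126106  0.04760908] [ 3.14132702e+00 -2.94127261e-04  2.23081882e-02] 0.035464267981970506 [-0.22473467 -0.75319914 -0.77429644]
```

View pics/c6.png

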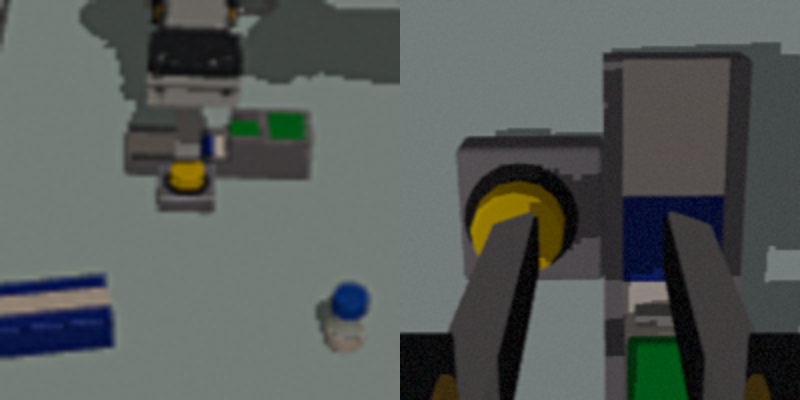

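Left panel: a finger stands over the lane's band and one over the button. Right panel: fingertips at about (520,215) on the button and (690,215) mid-lane. Now I press.

```bash
python3 -m crank '[{"tx":0,"ty":0,"tz":0.5,"twist":0,"grip":0.38},{"tx":0,"ty":0,"tz":0.4,"twist":0,"grip":0.38},{"tx":0,"ty":0,"tz":0.4,"twist":0,"grip":0.38},{"tx":0,"ty":0,"tz":0.3,"twist":0,"grip":0.38},{"tx":0,"ty":0,"tz":0,"twist":0,"grip":0.38},{"tx":0,"ty":0,"tz":0,"twist":0,"grip":0.38}]'
python3 - <<'E'
from h import *
for n in['wrist','side']:
    o=get_obs();print(o['tool_pos'],o['ee_rot'],o['width'],o['wrist_force'])
    p=cams.snapshot(n);save(p,n+'5.png')
a=cv2.imread('pics/side5.png')[130:230,300:400];b=cv2.imread('pics/wrist5.png')[130:330,220:420]
cv2.imwrite('pics/c7.png',np.hstack([cv2.resize(a,(400,400),interpolation=cv2.INTER_CUBIC),cv2.resize(b,(400,400))]))
E
```

```text
time: 5.68
tool_pos: [0.5539, -0.2015, 0.0322]
ee_rot: [3.141, -0.002, 0.022]
wrist_force: [1.3, -0.1, 5.3]
width: 0.0356
[ 0.55392004 -0.20147432  0.03216681] [ 3.14065276e+00 -2.02116124e-03  2.23744704e-02] 0.035626152386160403 [ 1.28218356 -0.13898273  5.3293985 ]
[ 0.55391538 -0.20146842  0.03214747] [ 3.14067513e+00 -2.02868507e-03  2.23577174e-02] 0.03571819352007314 [ 1.30628702 -0.40993779  4.55934372]
```

View pics/c7.png

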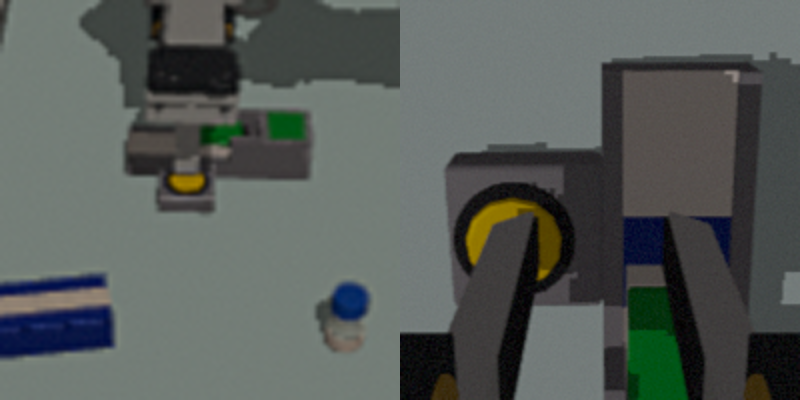

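The case popped out and stopped against the lane finger: its front edge is on the band at about (650,265), and wrist Fx is about 1.3 N. I'll press 1.5 mm more to seat the button fully.

```bash
python3 -m crank '[{"tx":0,"ty":0,"tz":0.15,"twist":0,"grip":0.38},{"tx":0,"ty":0,"tz":0,"twist":0,"grip":0.38},{"tx":0,"ty":0,"tz":0,"twist":0,"grip":0.38},{"tx":0,"ty":0,"tz":0,"twist":0,"grip":0.38}]'
python3 - <<'E'
from h import *
for n in['wrist','side','scene']:
    o=get_obs();print(o['tool_pos'],o['ee_rot'],o['width'],o['wrist_force'])
    p=cams.snapshot(n);save(p,n+'6.png')
a=cv2.imread('pics/side6.png')[140:200,320:400];b=cv2.imread('pics/wrist6.png')[130:330,220:420]
cv2.imwrite('pics/c8.png',np.hstack([cv2.resize(a,(400,400),interpolation=cv2.INTER_CUBIC),cv2.resize(b,(400,400))]))
E
```

```text
time: 6.28
tool_pos: [0.554, -0.2015, 0.032]
ee_rot: [3.141, -0.002, 0.022]
wrist_force: [-0.2, 0.7, 10.6]
width: 0.0358
[ 0.55398963 -0.20149901  0.03202125] [ 3.14051037e+00 -2.40091845e-03  2.23832761e-02] 0.035771081048642815 [-0.16287011  0.74880763 10.63752702]
[ 0.55402087 -0.20148551  0.03204336] [ 3.14051563e+00 -2.44663218e-03  2.24168407e-02] 0.035390402532897075 [-0.6881176   0.41136801 10.368062  ]
[ 0.55400562 -0.20149841  0.03202592] [ 3.14048608e+00 -2.39131326e-03  2.24382538e-02] 0.0360504745852408 [-1.17622693  0.4460965  10.57331263]
```

View pics/c8.png

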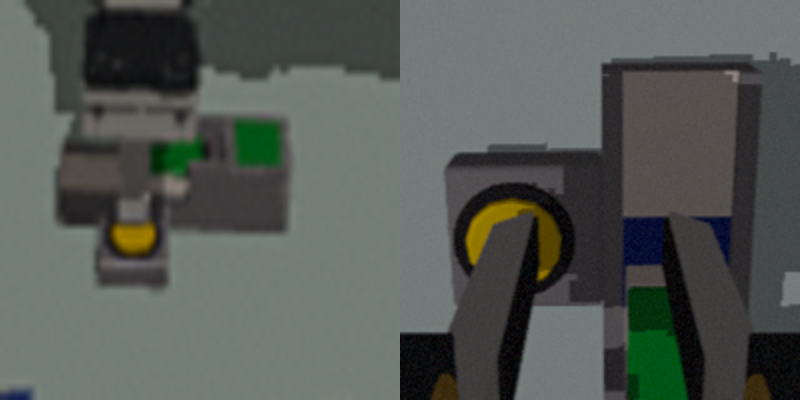

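View pics/scene6.png

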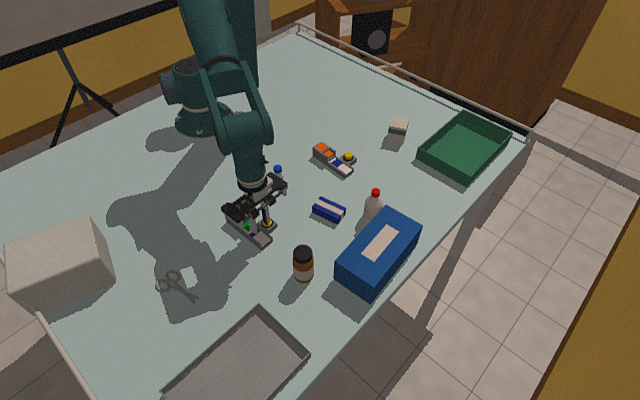

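Run:
```python
from h import *
from scipy.spatial.transform import Rotation as Ro
F=[]
o=get_obs();p=cams.snapshot('wrist')
T=np.eye(4);T[:3,:3]=Ro.from_euler('xyz',o['ee_rot']).as_matrix();T[:3,3]=o['tool_pos'];M=np.linalg.inv(T@p['hand_eye'])
P=dict(intrinsics=p['intrinsics'],R=M[:3,:3],t=M[:3,3])
v=(.5186,-.2262,.0227);c,s=np.cos(v[2]),np.sin(v[2])
for uv,z in[((542-0,238.5),.016),((540,262.5),.016),((540,273.5),.034)]:
    uv=(uv[0]-0,uv[1]);X=ray_z(P,(220+ (645/2),uv[1]) if 0 else (220+645/4*0+ (645-400)/2,uv[1]),z);d=X[:2]-v[:2];print(uv,(c*d[0]+s*d[1])*1000,(-s*d[0]+c*d[1])*1000)
for i in range(12):
    cams.snapshot('wrist');o=get_obs();F.append(o['wrist_force'])
print(np.mean(F,0),np.std(F,0),get_obs()['time'])
```

```text
(542, 238.5) 41.801599100382404 11.386506063987586
(540, 262.5) 26.188461970149753 11.105177433686498
(540, 273.5) 28.288119741485794 12.28991770533296
[-0.58536163  0.08799144 10.48241915] [0.46918804 0.20698801 0.42922731] 7.075
```

```bash
python3 -m crank '[{"tx":-0.1,"ty":0,"tz":0,"twist":0,"grip":0.38},{"tx":0,"ty":0,"tz":0,"twist":0,"grip":0.38},{"tx":0,"ty":0,"tz":0,"twist":0,"grip":0.38},{"tx":0,"ty":0,"tz":0,"twist":0,"grip":0.38}]'
python3 - <<'E'
from h import *
F=[]
for i in range(8):
    p=cams.snapshot('wrist');o=get_obs();F.append(o['wrist_force'])
save(p,'w7.png');cv2.imwrite('pics/c9.png',cv2.resize(cv2.imread('pics/w7.png')[130:330,220:420],(600,600)))
print(np.mean(F,0),np.std(F,0),o['time'],o['tool_pos'],o['ee_rot'])
E
```

```text
time: 7.58
tool_pos: [0.5538, -0.2015, 0.032]
ee_rot: [3.14, -0.004, 0.022]
wrist_force: [1.5, 1.0, 8.4]
width: 0.0353
[1.50441766 0.33218689 8.70850958] [0.48204453 0.30285996 0.42788213] 7.975 [ 0.55387013 -0.20150661  0.03204837] [ 3.14038514 -0.00443647  0.02228737]
```

View pics/c9.png

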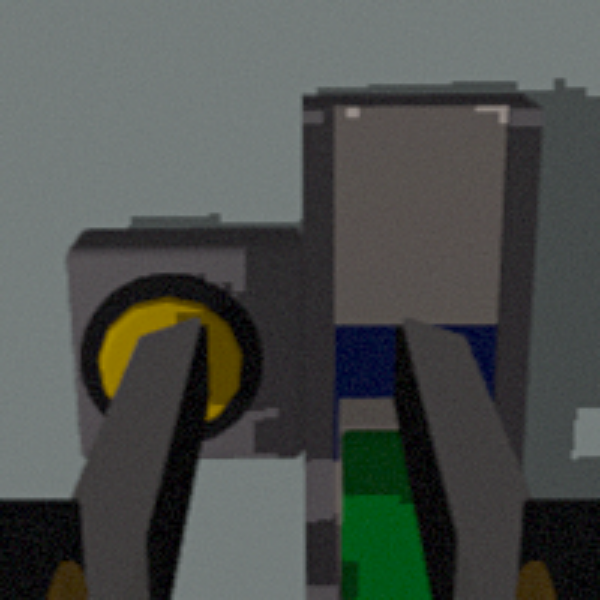

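The case's front edge, at about (370,398), is on the band and against the finger. Fx is +1.5 N and Fz 8.7 N, so I'm handing in.

```bash
python3 -c "
from bench import ticket;print(ticket.close_job())"
```

```text
the job is handed in; nothing more can be done
None
```

I pressed the green case's button fully down with one fingertip while the other stood in the lane. The case popped out, and that finger stopped it on the blue band. I handed in at about 8 s with both still held; the hand-in gives no verdict.

- **Case position:** its front face is about 26–28 mm past the gate by my camera estimate, close to the middle of the band. The case looked flat in its lane.
- **Button:** it is at its stop. An extra 1.5 mm of commanded press raised the force from about 5 N to 10.5 N without moving the tool. The last reading was 8.7 N.
- **Force on the case:** after that extra press the sideways force read about -0.6 N on average (noise 0.5 N), so I could not be sure the case was still pressing on the finger. I put this down to friction on the button. I nudged the finger 1 mm toward the case and it then read +1.5 N. The wrist sensor reads both fingers together, so I could not measure the case's push separately.
- **Everything else:** the orange dispenser and the bystanders looked unmoved in the scene picture taken just before the final 1 mm nudge. I judged this by eye and did not measure it.

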